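Turn a slide carrier over with a spring-blade lifter

ROBOT

A 7-joint arm with a two-finger parallel gripper is mounted at the origin on a cart in front of the work surface, level with it; the furniture and walls round the work are solid. World frame = base frame: x ahead of the robot, y to its left, z up, the work surface at z = 0. Lengths are in m, angles in rad, forces in N, time in s.
With the tool pointing down it reaches from about 0.4 to 0.875 m from the base axis. Payload 4.4 kg.
Tool frame: the origin (TCP) lies on the mounting face of the last link; the fingertips stand 173 mm ahead of it and the grasp point (between the pads) lies 155 mm ahead of it (env.hold_point_z is the distance from the TCP to the grasp point, in m); x points along the fingers, z is the direction in which the jaws open and shut, and the axes are right-handed (so a half turn about x gives the same grasp; the last joint's range is limited). The gripper opens to 85 mm and grips with 20 to 120 N. Pads are 22 mm wide; open, the fingers measure 114 mm over their backs; the gripper's body (76 mm by 85 mm) begins 54 mm behind the grasp point. The pads swing forward as they close: fully open they stand 13 mm farther back than shut.
Start: joints at [-1.376, 0.628, 0.038, 1.517, -0.027, 0.996, -0.02], TCP at [0.168, 0.628, 0.405] pointing down, gripper open.
Joint ranges: [-3.06, 3.06], [-0.37, 2.12], [-1.25, 1.32], [0.18, 2.47], [-1.1, 4.24], [0.23, 1.98], [-2.94, 2.94]. Speed limits (rad/s): [2.57, 2.57, 3.14, 3.14, 3.14, 3.14, 3.14].

INTERFACE

Orientations are given as [roll, pitch, yaw] about the fixed x, y, z axes, in that order (R = Rz(yaw) Ry(pitch) Rx(roll)).
In Python, from rig import env, viewer gives the robot as it stands.
- The arm moves only by the tool drive_tool, never from a script. Its argument "plan" is a list of rows, each a list of 3 entries, a list of its own where there are three numbers: the turn, a rotation vector about the tool's x, y, z in rad, then the shift along the tool's x, y, z in m, then the closure, from -1 (fully open) to 1 (shut). In form: [[[wx, wy, wz], [x, y, z], gripper], ...]. A call has exactly 10 rows; each row is the pose to reach, as a shift and turn from the pose commanded when the call began, along the tool's axes at that moment; what a row does not reach only later rows make up. A row lasts 1/10 s, in which the tool goes at most 50 mm and 8.59 degrees, less where a joint would pass 70% of its speed; a pose out of reach is approached as far as the arm can. A call with a gripper value outside its range is refused whole. The fingers move at their own pace and stop on an object; the grip force is fixed at half the most. Time passes only in rows, so rows that repeat a pose let the fingers close, or fill a call up. It gives the time, the measured TCP pose, the force and the opening at its end, in the units of the state.
- env.sense(): the state, without advancing time (a new reading comes with each control period).
- viewer.grab_frame(name): name is "scene" or "top" or "wrist"; returns a dict with "color" (400x640x3 uint8, blue, green, red), "fx", "fy", "cx", "cy" (pixels), "k1" (the pictures are not rectified: a ray, as slopes to the right and down, at radius r is drawn at 1 + k1 r^2 times it, then the intrinsics apply), "T" (4x4, takes a point from camera to world coordinates). Camera axes: x right, y down, z forward; pixel columns grow to the right and rows downward; lengths in m; the calibration is good to about 2 mm. A picture is of the moment at which its call begins. There is no depth.
- env.close_job(): hands the job in, once; it reports no verdict.
The state is a dict: "t": time; "qpos": joint angles; "dq": joint speeds; "joint_efforts": joint torques, N m; "tcp_pos": TCP position; "tool_rot": TCP orientation; "contact_force": force on the tool from outside, world axes, zero at the start; "torque": the same for the moment, N m; "width": finger opening in m.
Only numpy, scipy, OpenCV 4.12 (cv2) and the standard library are available. Lean on these libraries where they do the work, as an engineer would, in place of code of your own. Each camera call takes 0.05 s, during which the arm holds its last target.

TASK

Pick up the lifter by its orange grip, slide its thin blade along the floor of the metal nest under the near lip of the blue slide carrier, and tilt the carrier up and over the step, so that it lies flat, white face up, in the raised rubber-floored bay. Feel for the floor and press only lightly (at most about 6 N on the nest, 15 N on the carrier), turn the carrier with the lifter only and never with the gripper, and leave the bottles, beaker and timer where they are. Then stand the lifter upright on its foot on the worktop, clear of the nest.

Things in the scene. Friction and masses are not known exactly. Their poses are not given: they have to be found in the camera images.
- nest: Fixed two-level aluminium nest, 96 mm wide (x), 192 long (y). Origin: on its underside at worktop height, mid width, on the line of the step; y: direction in which the carrier is turned over. y -100 to 0: lower bay, floor 26 mm above the origin, near end open. Dark rails along y, inner faces at x -38 and +38, y -90 to 92, tops 40 mm above the origin.
- raised_bay (a point): Centre of the raised bay's dark rubber floor, 32 mm above the nest's origin, 43 mm past the step (nest y +43); axes as the nest's. The step at nest y 0 is 6 mm high; the raised bay runs from it to a stop wall at nest y 86 (top 46 mm above the origin).
- carrier: Loose slide carrier, about 60 g: block 70 (x) by 48 (y) by 12 mm, two glass slides; blue face up, white down at the start. Both y ends have a grey full-width lip, 3 mm thick, 9 mm out (66 mm over the lips), with a gap 4.5 mm high and 9 deep under it. Origin: centre of the white face; z to the blue face. Starts in the lower bay, axes nearly the nest's, far lip 2 to 8 mm short of the step.
- near_lip (a point): Middle of the underside of the carrier's near lip, at carrier x 0, y -28, z 4.5 mm: the blade goes under here. Pushed on, the carrier stops with its far lip against the step and pivots there; it falls over towards nest +y once turned about 100 degrees, then its origin (now on top) is 44 mm above the nest's.
- lifter: Loose lifter, about 0.28 kg: steel foot 50 (x) by 60 (y) by 8 mm; on it an orange upright grip 14 thick (x), 46 long (y), from 8 to 58 mm height, to be pinched across x from above; a thin springy steel blade points to +y. Origin: centre of the foot's underside, y along the blade; it stands upright on its foot on the worktop (z = 0) at the start.
- blade_root (a point): Middle of the blade's root, at lifter y 30, z 20 mm, in a clamp block (top 25 mm). Blade 30 mm wide, 2 thick; unbent, its tip lies 85 mm further along lifter +y. But it is bent up or down at the root by an unknown angle up to 0.16 rad (tip up to 14 mm higher or lower), new each time and in no reading: feel for the tip's height. It springs at the root, about 2.5 N per mm at the tip.
- bottle_tall: Bystander: tall lab bottle, 75 mm across, 168 mm high, at the back; origin at the centre of its base.
- bottle: Bystander: lab bottle, 60 mm across, 94 mm high; origin at the centre of its base.
- dropper: Bystander: small bottle with pinkish content, 34 mm across, 62 mm high; origin at the centre of its base.
- beaker: Bystander: small glass beaker, 46 mm across, 58 mm high; origin at the centre of its base.
- timer: Bystander: white lab timer lying flat, 62 x 66 x 20 mm; origin at the centre of its underside.
Not all that is in view belongs to the job. What is meant by the lifter is not turquoise, and is the larger of those in its own colour. Leave any red look-alike of the carrier alone.

How it is judged:
On the way, in this order (a step that is already met when the one before it is completed fails the run):
1. the lifter is held clear of the worktop (height (world z) of lifter above 0.03 m and contact force between the fingers and lifter above 2 N), for 0.2 s.
2. the held lifter tilts the carrier up by more than 35 degrees (angle between carrier's own z axis and vertical above 0.61 rad and contact force between lifter and carrier above 0.05 N and contact force between the fingers and lifter above 2 N), for 0.1 s.
3. the carrier lies turned over, white face up, in the raised bay (angle between carrier's own z axis and vertical above 3.05 rad and z of carrier in the frame of nest between 0.04 and 0.048 m and y of carrier in the frame of nest between 0.015 and 0.06 m and x of carrier in the frame of nest between -0.012 and 0.012 m), for 0.2 s.
At the end, for the whole second after the job is handed in: Carrier flat (5 degrees), still, white face up on the raised floor: origin 40 to 48 mm above the nest's, 15 to 60 mm past the step, within 12 mm of mid width. Lifter released, still, upright (4.5 degrees) on its foot on the worktop, over 70 mm from the nest's origin, not touching nest or carrier (all of step 3 and linear speed of each of carrier, lifter below 0.02 m/s and angle between lifter's own z axis and vertical below 0.08 rad and height (world z) of lifter between -0.004 and 0.006 m and horizontal distance between lifter and nest above 0.07 m and contact force between the fingers and lifter below 0.1 N and contact force between lifter and nest below 0.1 N and contact force between lifter and carrier below 0.1 N).
It fails at once if the lifter presses on the nest with more than 6 N (contact force between lifter and nest above 6 N).
It fails at once if the lifter presses on the carrier with more than 15 N (contact force between lifter and carrier above 15 N).
It fails at once if the gripper or arm touches the carrier (contact force between any of the fingers, the arm and carrier above 0.5 N).
It fails at once if a bottle, the beaker or the timer is shifted by more than 20 mm (distance of any of bottle_tall, bottle, dropper, beaker, timer from where it was at the start of the episode above 0.02 m).
It also fails if it takes over 51 s, if anything falls off the work surface, if the arm or the gripper's body presses on something with over 40 N, if the wrist force passes 120 N, or if a joint passes its speed limit or range.

## Working session

There is one attempt and no reset: what is moved stays moved. The work goes in short steps, Python scripts to look and compute and a tool call to move; the robot and the scene stay as the last step left them, time stands still between calls to the robot, and variables do not carry over. Pictures are saved under pics/ and viewed, and the job is handed in when it is done.

Besides the shell and the picture viewer there is one more tool, called after ">>>" in YAML: its name, and indented under it one key for each argument. drive_tool: Moves the arm, as the interface text tells. Its arguments: {"type":"object","properties":{"plan":{"type":"array"}},"required":["plan"]}

```bash
mkdir -p pics; ls; python3 - <<'E'
from rig import env, viewer
import cv2
s=env.sense()
for k,v in s.items(): print(k,v)
for n in ["scene","top","wrist"]:
    f=viewer.grab_frame(n); cv2.imwrite(f"pics/a_{n}.png",f["color"])
    print(n,f["fx"],f["fy"],f["cx"],f["cy"],f["k1"],f["T"])
E
```

```text
pics
t 0.0
qpos [-1.37579087  0.62932988  0.03842143  1.51838252 -0.02702385  0.9962886
 -0.02001548]
dq [-0.00045282 -0.00103167  0.0010962  -0.00163115 -0.00036327  0.0009764
 -0.00217573]
joint_efforts [ 2.08065289e-04 -5.63397110e+01  1.22619655e+00 -1.93449837e+01
  1.08787927e-02  1.01756270e-02 -8.40631117e-06]
tcp_pos [0.16748583 0.62774003 0.40379428]
tool_rot [ 3.1375624   1.56890492 -1.83564422]
contact_force [ 0.14646928 -0.15081919  0.46584062]
torque [-0.02746589  0.02397271  0.01262747]
width 0.08557932938343103
scene 485.1352876619864 485.1352876619864 323.4625212176705 193.232752089878 -0.014755485186347483 [[ 0.78594322 -0.43300125  0.44136512 -0.12540025]
 [-0.61820548 -0.53792834  0.57311001 -0.92487278]
 [-0.01073454 -0.72328626 -0.69046488  1.0834351 ]
 [ 0.          0.          0.          1.        ]]
top 376.501392615866 376.501392615866 317.57510595011746 200.76784825421163 -0.05445803820638927 [[ 0.00696976 -0.98510249  0.17182695  0.33735039]
 [-0.99997332 -0.00649063  0.00335014 -0.09320445]
 [-0.00218497 -0.17184572 -0.98512145  1.16576177]
 [ 0.          0.          0.          1.        ]]
wrist 302.406398443915 302.406398443915 320.317417245186 198.55470235851232 -0.04002805988723862 [[ 0.25819404  0.93347285  0.24892624  0.10401671]
 [ 0.96609223 -0.24913503 -0.06780508  0.64380486]
 [-0.00127795  0.25799258 -0.96614605  0.37459249]
 [ 0.          0.          0.          1.        ]]
```

View pics/a_scene.png

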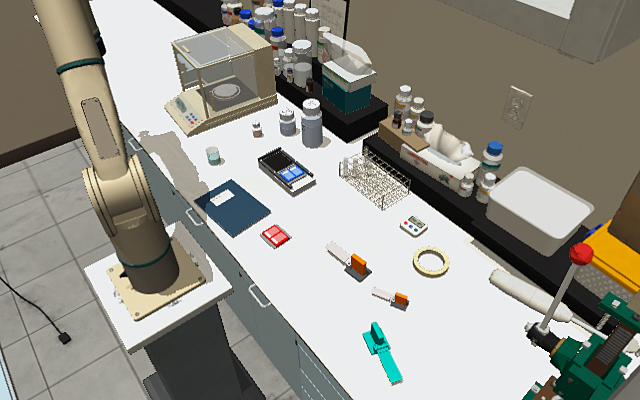

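View pics/a_top.png

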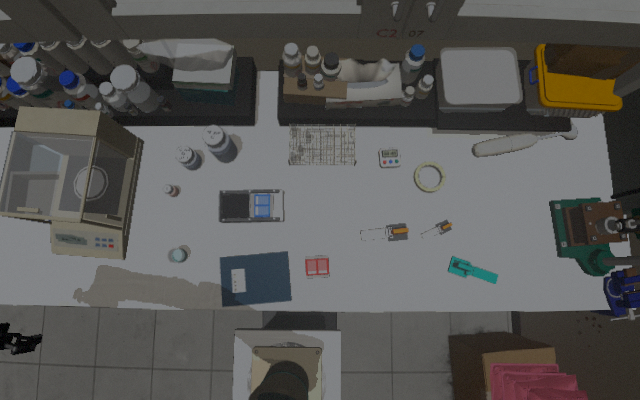

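View pics/a_wrist.png

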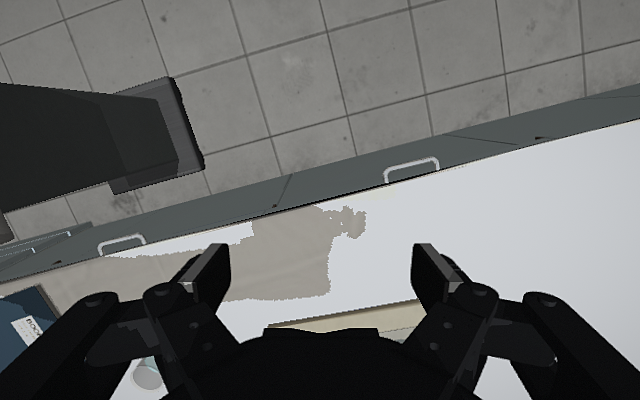

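The top view shows the nest at about (252,206), with the rubber bay on the left and the blue carrier at about (263,206). The larger orange lifter is at about (398,232) with its blade pointing left (world +y). The decoys are the small orange, turquoise and red ones. I'll enlarge and measure.

```bash
python3 - <<'E'
import cv2
t=cv2.imread('pics/a_top.png'); s=cv2.imread('pics/a_scene.png')
a=cv2.resize(t[180:250,210:310],None,fx=6,fy=6,interpolation=cv2.INTER_CUBIC); cv2.imwrite('pics/b1.png',a)
a=cv2.resize(t[210:255,350:460],None,fx=6,fy=6,interpolation=cv2.INTER_CUBIC); cv2.imwrite('pics/b2.png',a)
a=cv2.resize(s[140:200,250:330],None,fx=8,fy=8,interpolation=cv2.INTER_CUBIC); cv2.imwrite('pics/b3.png',a)
a=cv2.resize(s[230:290,315:395],None,fx=8,fy=8,interpolation=cv2.INTER_CUBIC); cv2.imwrite('pics/b4.png',a)
E
```

```text
(no output)
```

View pics/b1.png

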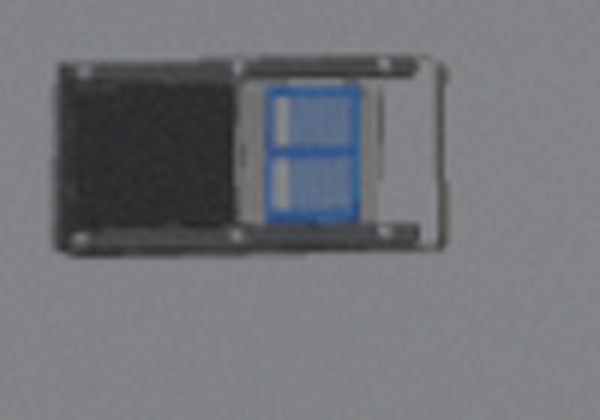

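View pics/b2.png

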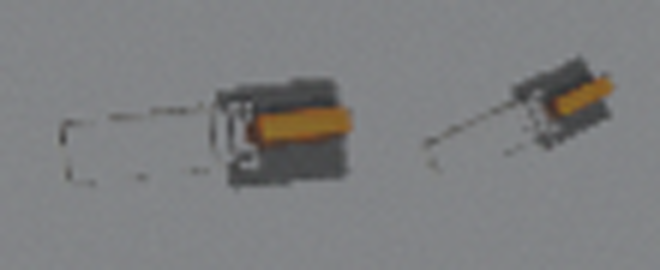

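View pics/b3.png

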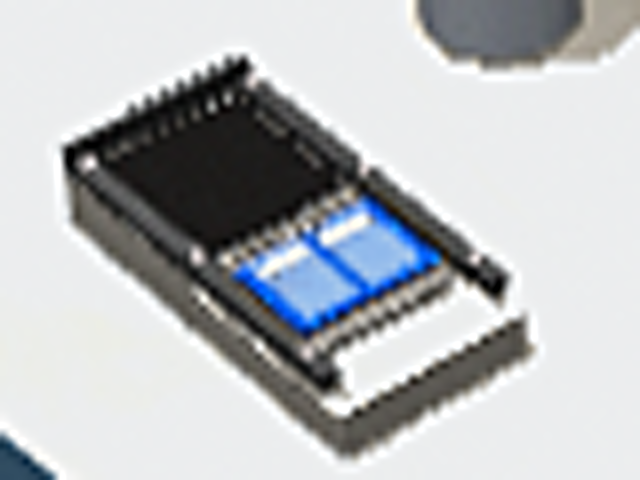

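View pics/b4.png

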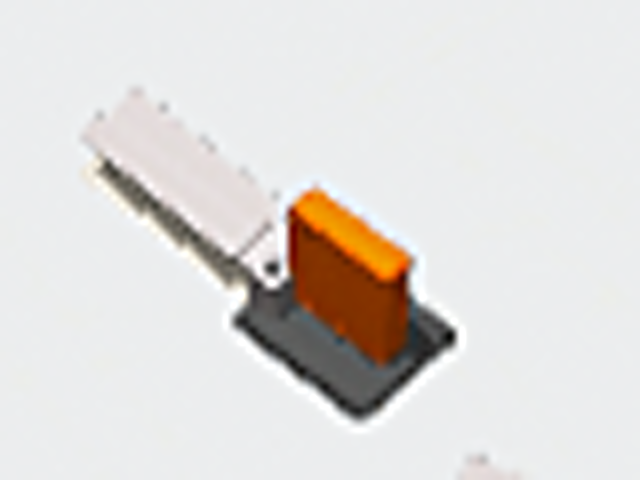

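```bash
cat > h.py <<'E'
import numpy as np, cv2
from scipy.spatial.transform import Rotation as R
def und(f,px):
    px=np.atleast_2d(np.asarray(px,float)); d=np.stack([(px[:,0]-f["cx"])/f["fx"],(px[:,1]-f["cy"])/f["fy"]],1)
    u=d.copy()
    for _ in range(20): u=d/(1+f["k1"]*(u**2).sum(1,keepdims=True))
    return np.c_[u,np.ones(len(u))]
def onz(f,px,z):
    T=f["T"]; d=und(f,px)@T[:3,:3].T; o=T[:3,3]; return o+d*((z-o[2])/d[:,2])[:,None]
def proj(f,P):
    T=f["T"]; c=(np.atleast_2d(P)-T[:3,3])@T[:3,:3]; u=c[:,:2]/c[:,2:]; u=u*(1+f["k1"]*(u**2).sum(1,keepdims=True))
    return u*[f["fx"],f["fy"]]+[f["cx"],f["cy"]]
E
python3 - <<'E'
from h import *
from rig import env,viewer
import numpy as np
np.set_printoptions(precision=4,suppress=True)
for n in ["top","scene"]:
    f=viewer.grab_frame(n); im=f["color"]; h=cv2.cvtColor(im,cv2.COLOR_BGR2HSV)
    m=((h[...,0]>100)&(h[...,0]<125)&(h[...,1]>120)&(h[...,2]>90)).astype(np.uint8)
    m2=((h[...,0]>5)&(h[...,0]<22)&(h[...,1]>170)&(h[...,2]>60)).astype(np.uint8)
    for nm,mm in [("blue",m),("or",m2)]:
        c,_=cv2.findContours(mm,cv2.RETR_EXTERNAL,cv2.CHAIN_APPROX_NONE)
        for k in c:
            if cv2.contourArea(k)>30:
                r=cv2.minAreaRect(k); M=cv2.moments(k); print(n,nm,cv2.contourArea(k),r, M['m10']/M['m00'],M['m01']/M['m00'])
    if n=="top":
        b=lambda x,y:(210+x/6-.42,180+y/6-.42)
        q=[b(62,64),b(415,60),b(415,242),b(60,245)]
        print("rails z.04\n",onz(f,q,.04))
        print("step",onz(f,[b(238,80),b(238,225)],.032))
        print("blue",onz(f,[b(265,86),b(360,86),b(360,222),b(265,222)],.038))
        b=lambda x,y:(350+x/6-.42,210+y/6-.42)
        print("grip top",onz(f,[b(250,130),b(350,122)],.058))
        print("foot",onz(f,[b(215,92),b(335,80),b(347,178),b(230,187)],.008))
        print("blade tip",onz(f,[b(62,122),b(68,183)],.02))
    else:
        b=lambda x,y:(315+x/8-.44,230+y/8-.44)
        print("grip top",onz(f,[b(290,208),b(318,188),b(410,260),b(385,280)],.058))
        for z in (.006,.02,.034): print("tip",z,onz(f,[b(85,137),b(137,92)],z))
        b=lambda x,y:(250+x/8-.44,140+y/8-.44)
        print("nest near top corners z.026",onz(f,[b(345,412),b(525,320)],.026),"bottom",onz(f,[b(345,455),b(530,350)],0))
        print("left edge corner z0",onz(f,[b(72,215)],0))
        print("carrier blue",onz(f,[b(232,268),b(370,203),b(440,262),b(308,335)],.038))
E
```

```text
top blue 33.5 ((262.0, 205.5), (21.0, 14.0), 90.0) 264.6069651741293 209.0
top blue 118.0 ((11.750000953674316, 85.25000762939453), (15.55634880065918, 10.60660171508789), 45.0) 12.086158192090394 84.82203389830508
top blue 142.5 ((66.0, 77.5), (13.0, 14.0), 90.0) 65.93099415204678 77.4046783625731
top blue 95.5 ((418.0, 50.0), (10.0, 12.0), 90.0) 417.55148342059334 49.886561954624774
top or 2642.5 ((578.4918212890625, 77.62713623046875), (90.32682037353516, 62.8508186340332), 3.6522228717803955) 573.5004730368969 89.71630400504571
rails z.04
 [[0.5645 0.21   0.04  ]
 [0.5676 0.0294 0.04  ]
 [0.4744 0.0271 0.04  ]
 [0.4715 0.2063 0.04  ]]
step [[0.5582 0.1209 0.032 ]
 [0.4834 0.1181 0.032 ]]
blue [[0.554  0.1059 0.038 ]
 [0.5543 0.0574 0.038 ]
 [0.4846 0.0553 0.038 ]
 [0.4842 0.1033 0.038 ]]
grip top [[ 0.4407 -0.3075  0.058 ]
 [ 0.4449 -0.357   0.058 ]]
foot [[ 0.4649 -0.2995  0.008 ]
 [ 0.4714 -0.3619  0.008 ]
 [ 0.4209 -0.3665  0.008 ]
 [ 0.4161 -0.3061  0.008 ]]
blade tip [[ 0.4478 -0.2191  0.02  ]
 [ 0.4169 -0.2218  0.02  ]]
scene blue 1522.0 ((233.28233337402344, 208.1705932617
[... 958 characters left out ...]
625), (74.65375518798828, 44.47554016113281), 52.352378845214844) 614.754436681924 258.4158837227977
grip top [[ 0.4371 -0.3113  0.058 ]
 [ 0.4501 -0.3106  0.058 ]
 [ 0.4538 -0.3531  0.058 ]
 [ 0.4418 -0.3541  0.058 ]]
tip 0.006 [[ 0.4292 -0.2092  0.006 ]
 [ 0.4572 -0.2043  0.006 ]]
tip 0.02 [[ 0.422  -0.2185  0.02  ]
 [ 0.4496 -0.2137  0.02  ]]
tip 0.034 [[ 0.4148 -0.2278  0.034 ]
 [ 0.442  -0.223   0.034 ]]
nest near top corners z.026 [[0.4806 0.022  0.026 ]
 [0.5694 0.0204 0.026 ]] bottom [[0.4808 0.0248 0.    ]
 [0.5768 0.0276 0.    ]]
left edge corner z0 [[0.4757 0.2195 0.    ]]
carrier blue [[0.4876 0.11   0.038 ]
 [0.5555 0.1078 0.038 ]
 [0.556  0.0595 0.038 ]
 [0.4883 0.0571 0.038 ]]
```

```bash
cat >> h.py <<'E'
def Rt(yaw,pitch=0,flip=1):
    # tool x down, tool z = flip*lifter x ; lifter yaw, pitch=nose-up rotation about lifter x
    L=R.from_euler('z',yaw)*R.from_euler('x',pitch)
    B=np.array([[0,0,-1.],[0,-1,0],[-1,0,0]]).T if 0 else None
    x=np.array([0,0,-1.]); z=np.array([flip,0,0.]); y=np.cross(z,x)
    return L*R.from_matrix(np.stack([x,y,z],1))
def rel(p0,R0,p1,R1):
    return (R0.inv()*R1).as_rotvec(), R0.inv().apply(np.asarray(p1)-np.asarray(p0))
E
python3 - <<'E'
from h import *
from rig import env
np.set_printoptions(precision=4,suppress=True)
f=__import__('rig').viewer.grab_frame('wrist')
s=env.sense(); R0=R.from_euler('xyz',s['tool_rot']); print(R0.as_matrix(),s['tcp_pos'])
T=f["T"]; print("cam in tool",R0.inv().apply(T[:3,3]-s['tcp_pos']), (R0.inv()*R.from_matrix(T[:3,:3])).as_matrix())
for fl in (1,-1): print(fl,rel(s['tcp_pos'],R0,[.44,0.10,.40],Rt(0.0,0,fl)))
E
```

```text
[[-0.0002 -0.9662  0.2578]
 [-0.0005  0.2578  0.9662]
 [-1.      0.     -0.0006]] [0.1675 0.628  0.4044]
cam in tool [ 0.0294  0.0654 -0.0009] [[-0.0001 -0.258   0.9661]
 [-0.0004 -0.9661 -0.258 ]
 [ 1.     -0.0004  0.    ]]
1 (array([ 1.31  , -0.0005,  0.0004]), array([ 0.0047, -0.3994, -0.4399]))
-1 (array([-1.8316, -0.0004, -0.0005]), array([ 0.0047, -0.3994, -0.4399]))
```

```bash
python3 - <<'E'
from h import *
from rig import env
s=env.sense(); R0=R.from_euler('xyz',s['tool_rot'])
print(rel([.168,.628,.405],R0,[.52,0.075,.32],Rt(0.0)))
E
```

```text
(array([ 1.31002576e+00, -5.04114318e-04,  3.56446709e-04]), array([ 0.08524351, -0.48267866, -0.44350068]))
```

>>> drive_tool:
  plan:
    - [[1.31,0,0],[0.085,-0.483,-0.444],-1]
    - [[1.31,0,0],[0.085,-0.483,-0.444],-1]
    - [[1.31,0,0],[0.085,-0.483,-0.444],-1]
    - [[1.31,0,0],[0.085,-0.483,-0.444],-1]
    - [[1.31,0,0],[0.085,-0.483,-0.444],-1]
    - [[1.31,0,0],[0.085,-0.483,-0.444],-1]
    - [[1.31,0,0],[0.085,-0.483,-0.444],-1]
    - [[1.31,0,0],[0.085,-0.483,-0.444],-1]
    - [[1.31,0,0],[0.085,-0.483,-0.444],-1]
    - [[1.31,0,0],[0.085,-0.483,-0.444],-1]

```text
t: 1.3
tcp_pos: [0.4345, 0.2082, 0.3404]
tool_rot: [0.122, 1.57, 0.12]
contact_force: [0.9, -0.2, -0.2]
width: 0.0853
```

```bash
python3 - <<'E'
from h import *
from rig import env
s=env.sense(); R0=R.from_euler('xyz',s['tool_rot'])
print(s['t'],s['tcp_pos'],s['qpos'],R0.as_matrix(),s['dq'])
print(rel(s['tcp_pos'],R0,[.52,0.075,.32],Rt(0.0)))
E
```

```text
1.3 [0.43451138 0.20823861 0.3403678 ] [-0.75476138  0.51243508  0.3586243   2.05078772 -0.29752787  0.62654441
 -0.1973358 ] [[ 6.30543053e-04  1.68688983e-03  9.99998378e-01]
 [ 7.59676674e-05  9.99998574e-01 -1.68693806e-03]
 [-9.99999798e-01  7.70312312e-05  6.30414005e-04]] [ 1.15110226  0.13980058 -0.15076036 -0.04368295 -0.01013625 -0.12961936
  1.08173714]
(array([-1.68691485e-03,  6.30478871e-04, -7.64994907e-05]), array([ 0.02041158, -0.13309578,  0.0857004 ]))
```

>>> drive_tool:
  plan:
    - [[0,0,0],[0.015,-0.105,0.07],-1]
    - [[0,0,0],[0.015,-0.105,0.07],-1]
    - [[0,0,0],[0.015,-0.105,0.07],-1]
    - [[0,0,0],[0.015,-0.105,0.07],-1]
    - [[0,0,0],[0.015,-0.105,0.07],-1]
    - [[0,0,0],[0.015,-0.105,0.07],-1]
    - [[0,0,0],[0.015,-0.105,0.07],-1]
    - [[0,0,0],[0.015,-0.105,0.07],-1]
    - [[0,0,0],[0.015,-0.105,0.07],-1]
    - [[0,0,0],[0.015,-0.105,0.07],-1]

```text
t: 2.3
tcp_pos: [0.5036, 0.1051, 0.3255]
tool_rot: [1.354, 1.571, 1.354]
contact_force: [-0.1, 0.9, -0.3]
width: 0.0855
```

```bash
python3 - <<'E'
from h import *
import pickle
from rig import env,viewer
f=viewer.grab_frame("wrist"); pickle.dump(f,open('w1.pkl','wb')); cv2.imwrite('pics/w1.png',f["color"])
s=env.sense(); print(s['t'],s['tcp_pos'],s['tool_rot'],s['contact_force'])
cv2.imwrite('pics/w1z.png',cv2.resize(f["color"][40:300,220:420],None,fx=3,fy=2.3*3/2.3)[:780][:600] if 0 else cv2.resize(f["color"][60:260,220:420],None,fx=3,fy=3,interpolation=cv2.INTER_CUBIC))
E
```

```text
2.35 [0.50366624 0.10495533 0.32551326] [0.69665738 1.57071476 0.6971997 ] [ 0.42025767 -0.16093641 -0.18769883]
```

View pics/w1.png

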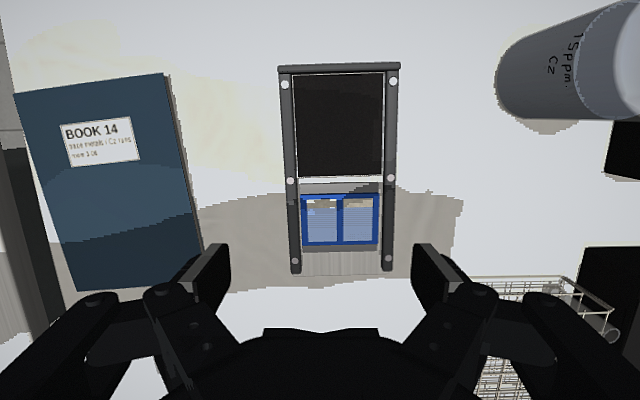

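View pics/w1z.png

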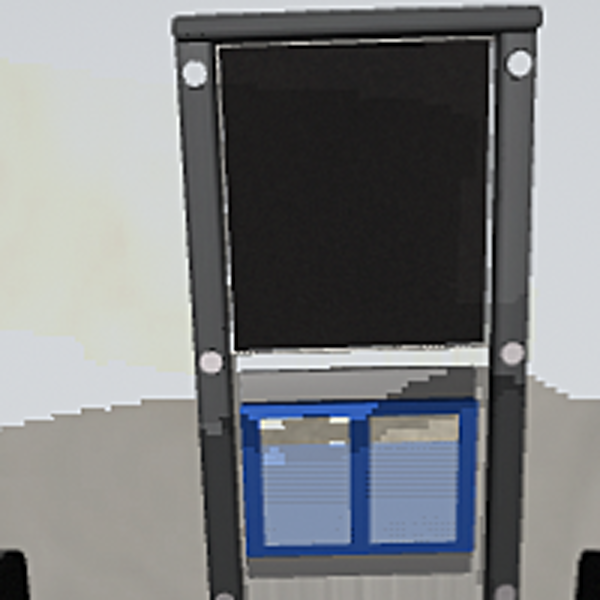

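```bash
python3 - <<'E'
from h import *
import pickle
np.set_printoptions(precision=4,suppress=True)
f=pickle.load(open('w1.pkl','rb'))
b=lambda L:[(220+x/3-.33,60+y/3-.33) for x,y in L]
S=onz(f,b([(195,73),(519,64),(211,363),(512,353),(225,598),(504,594)]),.04); print("screws\n",S)
print("rubber\n",onz(f,b([(220,45),(490,40),(235,352),(485,347)]),.032))
print("stripe lower: z.032 / .026\n",onz(f,b([(238,368),(478,365)]),.032),onz(f,b([(238,368),(478,365)]),.026))
print("far lip far edge z.0335\n",onz(f,b([(243,370),(476,366)]),.0335))
print("blue\n",onz(f,b([(242,404),(476,400),(473,551),(248,556)]),.038))
print("near lip\n",onz(f,b([(248,577),(475,571)]),.0335))
print("stop top\n",onz(f,b([(175,18),(541,8),(175,40),(541,28)]),.046))
E
```

```text
screws
 [[0.4745 0.1962 0.04  ]
 [0.561  0.1987 0.04  ]
 [0.4769 0.1172 0.04  ]
 [0.5635 0.1202 0.04  ]
 [0.4793 0.0432 0.04  ]
 [0.5656 0.0445 0.04  ]]
rubber
 [[0.4806 0.2043 0.032 ]
 [0.5545 0.2058 0.032 ]
 [0.4833 0.1189 0.032 ]
 [0.5572 0.1205 0.032 ]]
stripe lower: z.032 / .026
 [[0.4841 0.1141 0.032 ]
 [0.5554 0.115  0.032 ]] [[0.4836 0.1128 0.026 ]
 [0.5566 0.1138 0.026 ]]
far lip far edge z.0335
 [[0.4856 0.1138 0.0335]
 [0.5546 0.115  0.0335]]
blue
 [[0.4855 0.1046 0.038 ]
 [0.5542 0.1058 0.038 ]
 [0.5557 0.058  0.038 ]
 [0.4865 0.0564 0.038 ]]
near lip
 [[0.4861 0.0472 0.0335]
 [0.5576 0.0492 0.0335]]
stop top
 [[0.4703 0.2091 0.046 ]
 [0.5646 0.2117 0.046 ]
 [0.4702 0.2037 0.046 ]
 [0.5649 0.2069 0.046 ]]
```

```bash
python3 - <<'E'
from h import *
from rig import env
s=env.sense(); R0=R.from_euler('xyz',s['tool_rot'])
print(rel(s['tcp_pos'],R0,[.445,-.33,.30],Rt(0.085)))
E
```

```text
(array([-8.44576807e-02,  6.47314569e-05, -4.96630025e-05]), array([ 0.02548681, -0.43492479, -0.05890371]))
```

>>> drive_tool:
  plan:
    - [[-0.085,0,0],[0.025,-0.435,-0.059],-1]
    - [[-0.085,0,0],[0.025,-0.435,-0.059],-1]
    - [[-0.085,0,0],[0.025,-0.435,-0.059],-1]
    - [[-0.085,0,0],[0.025,-0.435,-0.059],-1]
    - [[-0.085,0,0],[0.025,-0.435,-0.059],-1]
    - [[-0.085,0,0],[0.025,-0.435,-0.059],-1]
    - [[-0.085,0,0],[0.025,-0.435,-0.059],-1]
    - [[-0.085,0,0],[0.025,-0.435,-0.059],-1]
    - [[-0.085,0,0],[0.025,-0.435,-0.059],-1]
    - [[-0.085,0,0],[0.025,-0.435,-0.059],-1]

```text
t: 3.35
tcp_pos: [0.4422, -0.3372, 0.3006]
tool_rot: [-1.646, 1.565, -1.571]
contact_force: [-0.9, 0.3, 0.9]
width: 0.0854
```

```bash
python3 - <<'E'
from h import *
import pickle
from rig import env,viewer
f=viewer.grab_frame("wrist"); pickle.dump(f,open('w2.pkl','wb')); cv2.imwrite('pics/w2.png',f["color"])
s=env.sense(); print(s['t'],s['tcp_pos'],s['tool_rot'],s['contact_force'],abs(s['dq']).max())
cv2.imwrite('pics/w2z.png',cv2.resize(f["color"][80:280,220:420],None,fx=3,fy=3,interpolation=cv2.INTER_CUBIC))
E
```

```text
3.4 [ 0.4432539  -0.33364883  0.30033197] [-1.82326749  1.56890498 -1.7445249 ] [-0.0260223   0.45880316 -0.53315204] 0.06184954516012375
```

View pics/w2.png

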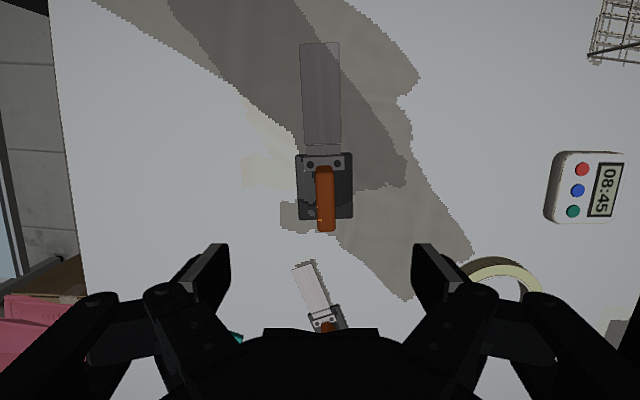

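View pics/w2z.png

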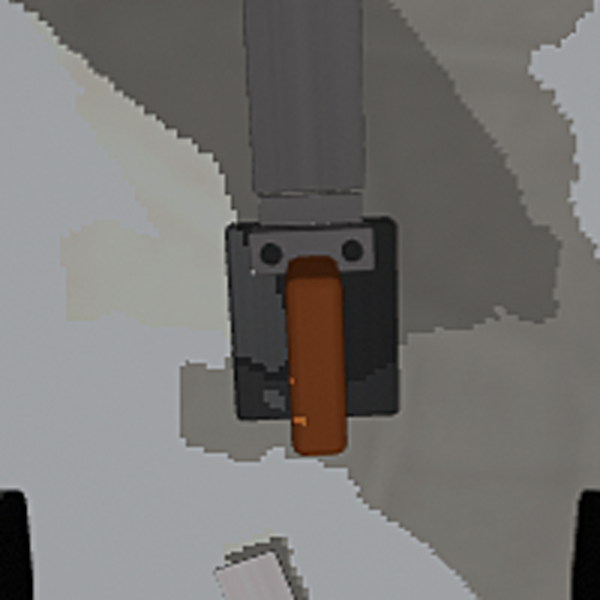

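```bash
python3 - <<'E'
from h import *
import pickle
from rig import env
np.set_printoptions(precision=4,suppress=True)
f=pickle.load(open('w2.pkl','rb'))
b=lambda L:[(220+x/3-.33,80+y/3-.33) for x,y in L]
F=onz(f,b([(227,223),(396,218),(398,413),(239,420)]),.008); print(F,F.mean(0))
G=onz(f,b([(288,277),(340,275),(346,453),(292,455)]),.058); print(G,G.mean(0))
d=(F[0]+F[1]-F[2]-F[3]); print("yaw foot",np.arctan2(-d[0],d[1])); d=(G[0]+G[1]-G[2]-G[3]); print("yaw grip",np.arctan2(-d[0],d[1]))
for z in (.008,.014,.02,.026,.032): 
    t=onz(f,[(300,43),(340,42)],z).mean(0); print(z,t, np.linalg.norm((t-G.mean(0))[:2]), np.linalg.norm((t-F.mean(0))[:2]))
s=env.sense(); R0=R.from_euler('xyz',s['tool_rot']); print(R0.as_matrix())
c=G.mean(0)
print(rel([.445,-.33,.30],Rt(.085),[c[0],c[1],.2],Rt(0.08)))
E
```

```text
[[ 0.4175 -0.3064  0.008 ]
 [ 0.466  -0.3013  0.008 ]
 [ 0.4727 -0.3603  0.008 ]
 [ 0.4243 -0.3662  0.008 ]] [ 0.4451 -0.3335  0.008 ]
[[ 0.4363 -0.3118  0.058 ]
 [ 0.4486 -0.3104  0.058 ]
 [ 0.4539 -0.3552  0.058 ]
 [ 0.4405 -0.3568  0.058 ]] [ 0.4448 -0.3335  0.058 ]
yaw foot 0.11327141767358186
yaw grip 0.10609551476228123
0.008 [ 0.4322 -0.216   0.008 ] 0.1181862349067488 0.11821556709065081
0.014 [ 0.4323 -0.2173  0.014 ] 0.11687770720064594 0.11690714171546424
0.02 [ 0.4324 -0.2186  0.02  ] 0.11556919069843105 0.11559872985789592
0.026 [ 0.4325 -0.2199  0.026 ] 0.11426068578502584 0.11429033198220068
0.032 [ 0.4326 -0.2212  0.032 ] 0.11295219286318511 0.11298194857413357
[[-0.0003 -0.0787  0.9969]
 [-0.0019  0.9969  0.0787]
 [-1.     -0.0018 -0.0005]]
(array([0.005, 0.   , 0.   ]), array([ 0.1   , -0.0035, -0.0005]))
```

>>> drive_tool:
  plan:
    - [[-0.03,0,0],[0.03,0,0.0015],-1]
    - [[-0.03,0,0],[0.06,0,0.0015],-1]
    - [[-0.03,0,0],[0.085,0,0.0015],-1]
    - [[-0.03,0,0],[0.1,0,0.0015],-1]
    - [[-0.03,0,0],[0.1,0,0.0015],-1]
    - [[-0.03,0,0],[0.1,0,0.0015],-1]
    - [[-0.03,0,0],[0.1,0,0.0015],0.2]
    - [[-0.03,0,0],[0.1,0,0.0015],0.6]
    - [[-0.03,0,0],[0.1,0,0.0015],1]
    - [[-0.03,0,0],[0.1,0,0.0015],1]

```text
t: 4.4
tcp_pos: [0.4464, -0.3303, 0.201]
tool_rot: [-0.696, 1.57, -0.581]
contact_force: [-1.7, -0.6, -0.1]
width: 0.0282
```

```bash
python3 - <<'E'
from h import *
from rig import env
np.set_printoptions(precision=4,suppress=True)
s=env.sense(); R0=R.from_euler('xyz',s['tool_rot']); print(s['t'],s['tcp_pos'],R0.as_matrix(),s['width'],s['contact_force'])
E
```

```text
4.4 [ 0.4464 -0.3303  0.201 ] [[ 0.0008 -0.1147  0.9934]
 [-0.0005  0.9934  0.1147]
 [-1.     -0.0006  0.0007]] 0.028217328052354506 [-1.7085 -0.5593 -0.0792]
```

>>> drive_tool:
  plan:
    - [[0,0,0],[0,0,0],1]
    - [[0,0,0],[0,0,0],1]
    - [[0,0,0],[0,0,0],1]
    - [[0,0,0],[0,0,0],1]
    - [[0,0,0],[-0.01,0,0],1]
    - [[0,0,0],[-0.03,0,0],1]
    - [[0,0,0],[-0.06,0,0],1]
    - [[0,0,0],[-0.06,0,0],1]
    - [[0,0,0],[-0.06,0,0],1]
    - [[0,0,0],[-0.06,0,0],1]

```text
t: 5.4
tcp_pos: [0.4458, -0.3297, 0.2596]
tool_rot: [2.349, 1.569, 2.464]
contact_force: [-0.8, -0.4, -2.0]
width: 0.0134
```

```bash
python3 - <<'E'
from h import *
import pickle
from rig import env,viewer
np.set_printoptions(precision=4,suppress=True)
f=viewer.grab_frame("wrist"); pickle.dump(f,open('w3.pkl','wb')); cv2.imwrite('pics/w3.png',f["color"])
g=viewer.grab_frame("scene"); pickle.dump(g,open('s3.pkl','wb')); cv2.imwrite('pics/s3.png',cv2.resize(g["color"][180:300,290:410],None,fx=5,fy=5,interpolation=cv2.INTER_CUBIC))
s=env.sense(); R0=R.from_euler('xyz',s['tool_rot']); print(s['t'],s['tcp_pos'],R0.as_matrix(),s['width'],s['contact_force'],s['torque'])
E
```

```text
5.5 [ 0.4458 -0.3298  0.2593] [[-0.002  -0.1148  0.9934]
 [ 0.0015  0.9934  0.1148]
 [-1.      0.0017 -0.0018]] 0.01332905727438976 [-0.7545 -0.7091 -1.8297] [-0.0351 -0.0539 -0.0017]
```

View pics/w3.png

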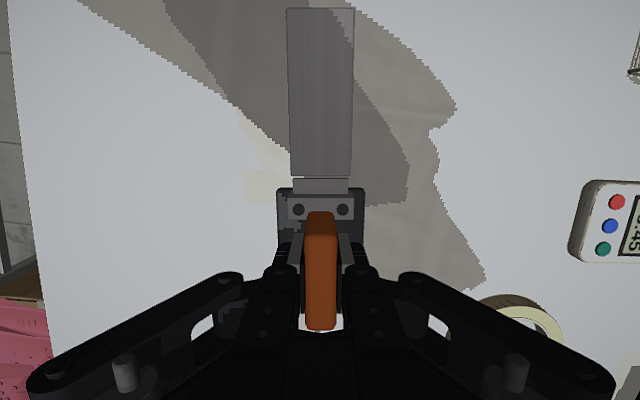

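View pics/s3.png

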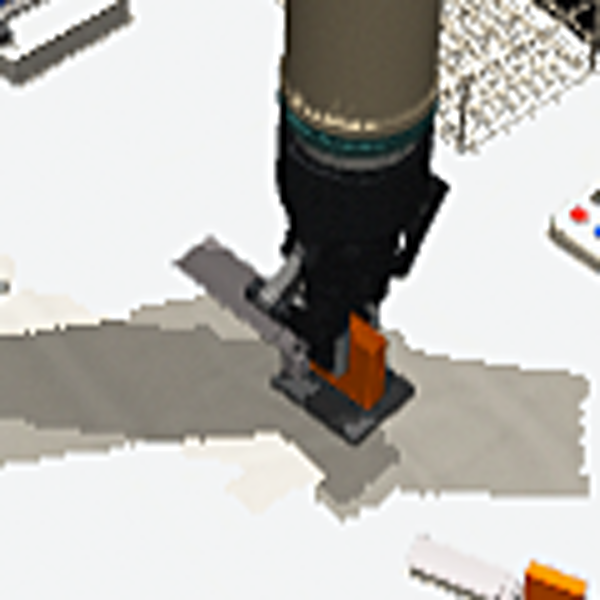

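```bash
python3 - <<'E'
from h import *
import pickle
np.set_printoptions(precision=4,suppress=True)
f=pickle.load(open('w3.pkl','rb')); im=f["color"]
cv2.imwrite('pics/w3z.png',cv2.resize(im[0:200,270:370],None,fx=4,fy=3,interpolation=cv2.INTER_NEAREST))
g=cv2.GaussianBlur(cv2.cvtColor(im,cv2.COLOR_BGR2GRAY).astype(float),(3,3),0)
d=np.gradient(g,axis=1)
E=[]
for lo,hi in ((280,300),(340,362)):
    pts=[]
    for r in range(14,172):
        w=np.abs(d[r,lo:hi]); 
        w=np.where(w>0.5*w.max(),w,0); pts.append(((w*np.arange(lo,hi)).sum()/w.sum(),r))
    pts=np.array(pts); 
    for _ in range(5):
        p=np.polyfit(pts[:,1],pts[:,0],1); res=pts[:,0]-np.polyval(p,pts[:,1]); pts=pts[abs(res)<max(.6,1.5*res.std())]
    print(p,len(pts),res.std()); E.append(p)
for r in (9,50,90,130,170,177):
    a,b=[und(f,[(np.polyval(p,r),r)])[0] for p in E]; w=np.linalg.norm(a-b); Z=.030/w
    m=(a+b)/2*Z; P=f["T"][:3,:3]@m+f["T"][:3,3]; print(r,Z,P)
E
```

```text
[  0.0311 284.4063] 148 0.23589274611694033
[ -0.0243 355.011 ] 113 0.2682824849579407
9 0.12722918903871838 [ 0.432  -0.2202  0.0866]
50 0.13235231141133283 [ 0.434  -0.2363  0.0856]
90 0.13746993208745065 [ 0.4359 -0.253   0.0848]
130 0.14273078413811147 [ 0.4381 -0.2709  0.0841]
170 0.14815886257855812 [ 0.4403 -0.2899  0.0836]
177 0.14912772397678084 [ 0.4407 -0.2934  0.0835]
```

View pics/w3z.png

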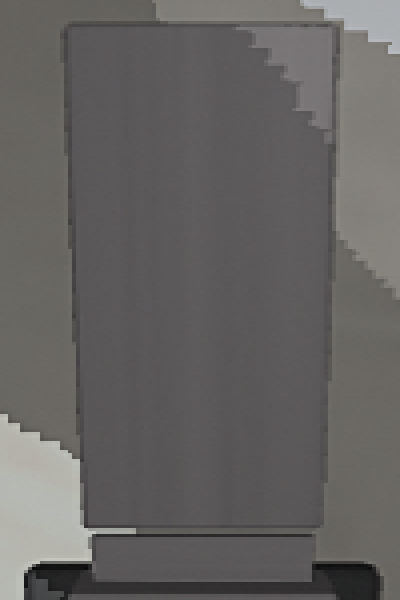

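```bash
cat >> h.py <<'E'
NO=np.array([.5203,.1195,0]); NY=.029; NR=R.from_euler('z',NY)
TIP=np.array([.1775,.1115,0.])
def tcp_for(tip_nest,pitch,tip=TIP):
    Rg=Rt(NY,pitch); return NO+NR.apply(tip_nest)-Rg.apply(tip),Rg
def tip_now(s,tip=TIP):
    R0=R.from_euler('xyz',s['tool_rot']); return NR.inv().apply(np.array(s['tcp_pos'])+R0.apply(tip)-NO), NR.inv()*R0
E
python3 - <<'E'
from h import *
from rig import env
np.set_printoptions(precision=4,suppress=True)
s=env.sense(); R0=R.from_euler('xyz',s['tool_rot'])
p,Rg=tcp_for([0,-.085,.040],-.08); print(p, rel(s['tcp_pos'],R0,p,Rg))
E
```

```text
[ 0.5256 -0.0624  0.2258] (array([ 0.0861,  0.0016, -0.0816]), array([0.0337, 0.2564, 0.11  ]))
```

>>> drive_tool:
  plan:
    - [[0.086,0,-0.08],[0,0.045,0.02],1]
    - [[0.086,0,-0.08],[0,0.09,0.04],1]
    - [[0.086,0,-0.08],[0,0.135,0.06],1]
    - [[0.086,0,-0.08],[0,0.18,0.08],1]
    - [[0.086,0,-0.08],[0,0.225,0.1],1]
    - [[0.086,0,-0.08],[0,0.256,0.11],1]
    - [[0.086,0,-0.08],[0.01,0.256,0.11],1]
    - [[0.086,0,-0.08],[0.025,0.256,0.11],1]
    - [[0.086,0,-0.08],[0.034,0.256,0.11],1]
    - [[0.086,0,-0.08],[0.034,0.256,0.11],1]

```text
t: 6.5
tcp_pos: [0.5252, -0.0639, 0.2248]
tool_rot: [-1.575, 1.491, -1.547]
contact_force: [0.0, -0.6, -3.2]
width: 0.0132
```

```bash
cat > look.py <<'E'
import sys
from h import *
import pickle
from rig import env,viewer
np.set_printoptions(precision=4,suppress=True)
def avg(n=4):
    F=[];M=[]
    for _ in range(n):
        f=viewer.grab_frame("wrist"); s=env.sense(); F.append(s['contact_force']); M.append(s['torque'])
    return f,s,np.mean(F,0),np.std(F,0),np.mean(M,0)
n=int(sys.argv[1]); nm=sys.argv[2]
f,s,F,sd,M=avg(n); t,Q=tip_now(s)
pickle.dump(f,open(nm+'.pkl','wb')); cv2.imwrite(f'pics/{nm}.png',f["color"])
print("t",s['t'],"tcp",s['tcp_pos'],"tipnest",t,"pitch",np.arctan2(-Q.as_matrix()[1,0]*-1,-Q.as_matrix()[2,0]),"F",F,sd,"M",M,"dq",abs(s['dq']).max(),s['width'])
E
python3 look.py 2 w4
```

```text
t 6.6 tcp [ 0.5259 -0.0641  0.2262] tipnest [ 0.0009 -0.0868  0.0403] pitch -0.08013356773009306 F [ 0.5321 -0.0454 -2.2702] [0.2518 0.4361 0.5169] M [ 0.1171  0.0097 -0.018 ] dq 0.014971668541845859 0.013263437414008903
```

View pics/w4.png

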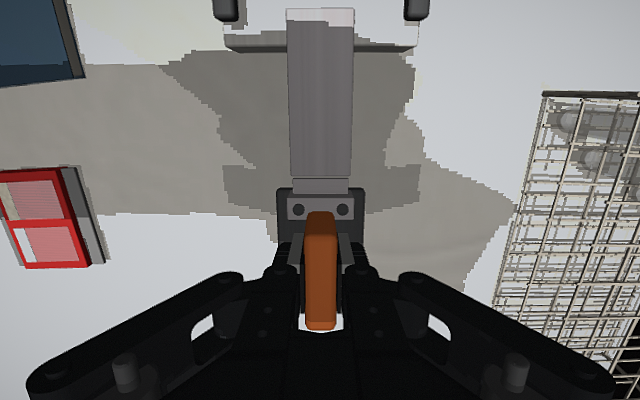

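>>> drive_tool:
  plan:
    - [[0,0,0],[0.002,0,0],1]
    - [[0,0,0],[0.004,0,0],1]
    - [[0,0,0],[0.006,0.0005,0],1]
    - [[0,0,0],[0.008,0.0006,0],1]
    - [[0,0,0],[0.008,0.0006,0],1]
    - [[0,0,0],[0.008,0.0006,0],1]
    - [[0,0,0],[0.009,0.0007,0],1]
    - [[0,0,0],[0.009,0.0007,0],1]
    - [[0,0,0],[0.009,0.0007,0],1]
    - [[0,0,0],[0.009,0.0007,0],1]

```text
t: 7.6
tcp_pos: [0.5262, -0.0633, 0.2174]
tool_rot: [-1.528, 1.491, -1.499]
contact_force: [-0.6, -0.1, -2.7]
width: 0.0131
```

```bash
python3 look.py 3 w5
```

```text
t 7.75 tcp [ 0.5262 -0.0633  0.2175] tipnest [ 0.0012 -0.0859  0.0316] pitch -0.07988592752850557 F [ 0.2285  0.1181 -2.5765] [0.3454 0.4986 0.6613] M [ 0.1155  0.0106 -0.0132] dq 0.0012782653541432432 0.013868585750711164
```

>>> drive_tool:
  plan:
    - [[0,0,0],[0.001,0,0],1]
    - [[0,0,0],[0.002,0.0002,0],1]
    - [[0,0,0],[0.002,0.0002,0],1]
    - [[0,0,0],[0.002,0.0002,0],1]
    - [[0,0,0],[0.002,0.0002,0],1]
    - [[0,0,0],[0.002,0.0002,0],1]
    - [[0,0,0],[0.002,0.0002,0],1]
    - [[0,0,0],[0.002,0.0002,0],1]
    - [[0,0,0],[0.002,0.0002,0],1]
    - [[0,0,0],[0.002,0.0002,0],1]

```text
t: 8.75
tcp_pos: [0.5262, -0.0633, 0.2154]
tool_rot: [-1.528, 1.491, -1.499]
contact_force: [0.0, -0.1, -2.5]
width: 0.0129
```

```bash
python3 look.py 3 w6
```

```text
t 8.9 tcp [ 0.5262 -0.0632  0.2154] tipnest [ 0.0012 -0.0858  0.0296] pitch -0.07987420983827476 F [ 0.3863 -0.2721 -3.0615] [0.2943 0.53   0.4158] M [ 0.1018 -0.0162 -0.0112] dq 0.0021941417571670297 0.012972779161231018
```

>>> drive_tool:
  plan:
    - [[0,0,0],[0.001,0,0],1]
    - [[0,0,0],[0.002,0.0002,0],1]
    - [[0,0,0],[0.002,0.0002,0],1]
    - [[0,0,0],[0.002,0.0002,0],1]
    - [[0,0,0],[0.002,0.0002,0],1]
    - [[0,0,0],[0.002,0.0002,0],1]
    - [[0,0,0],[0.002,0.0002,0],1]
    - [[0,0,0],[0.002,0.0002,0],1]
    - [[0,0,0],[0.002,0.0002,0],1]
    - [[0,0,0],[0.002,0.0002,0],1]

```text
t: 9.9
tcp_pos: [0.5262, -0.0632, 0.2134]
tool_rot: [-1.528, 1.491, -1.499]
contact_force: [-0.4, 0.0, -2.7]
width: 0.013
```

```bash
python3 look.py 3 w7
```

```text
t 10.05 tcp [ 0.5262 -0.0632  0.2134] tipnest [ 0.0012 -0.0858  0.0276] pitch -0.07984686832390808 F [-0.1222 -0.1149 -2.4985] [0.6695 0.1758 0.2514] M [ 0.1078  0.0548 -0.0135] dq 0.0012153449289117476 0.013197764648664668
```

>>> drive_tool:
  plan:
    - [[0,0,0],[0.001,0,0],1]
    - [[0,0,0],[0.002,0.0002,0],1]
    - [[0,0,0],[0.002,0.0002,0],1]
    - [[0,0,0],[0.002,0.0002,0],1]
    - [[0,0,0],[0.002,0.0002,0],1]
    - [[0,0,0],[0.002,0.0002,0],1]
    - [[0,0,0],[0.002,0.0002,0],1]
    - [[0,0,0],[0.002,0.0002,0],1]
    - [[0,0,0],[0.002,0.0002,0],1]
    - [[0,0,0],[0.002,0.0002,0],1]

```text
t: 11.05
tcp_pos: [0.5262, -0.0633, 0.2114]
tool_rot: [-1.526, 1.491, -1.497]
contact_force: [0.5, -1.3, -1.1]
width: 0.0134
```

```bash
python3 look.py 3 w8
```

```text
t 11.2 tcp [ 0.5262 -0.0632  0.2114] tipnest [ 0.0013 -0.0858  0.0256] pitch -0.07993685074087965 F [-0.2106 -1.424  -0.6401] [0.3005 0.3396 0.223 ] M [-0.0016 -0.021  -0.0018] dq 0.0029363187937389798 0.013090500260258564
```

```bash
python3 - <<'E'
import cv2
im=cv2.imread('pics/w8.png'); cv2.imwrite('pics/w8z.png',cv2.resize(im[0:70,210:430],None,fx=3.6,fy=3.6,interpolation=cv2.INTER_CUBIC))
E
```

```text
(no output)
```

View pics/w8z.png

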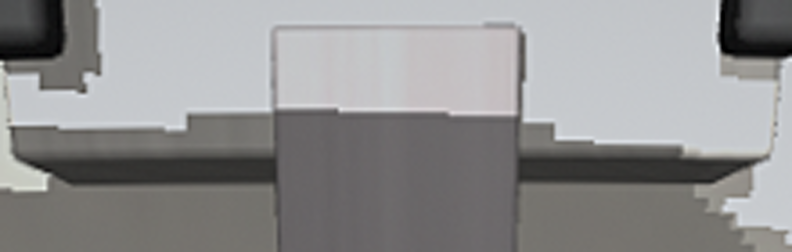

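```bash
python3 - <<'E'
from h import *
import pickle
np.set_printoptions(precision=4,suppress=True)
f=pickle.load(open('w8.pkl','rb'))
b=lambda L:[(210+x/3.6-.36,y/3.6-.36) for x,y in L]
n=lambda P:NR.inv().apply(P-NO)
print("near edge",n(onz(f,b([(15,154),(773,156)]),.026)))
print("rail inner ends z.04",n(onz(f,b([(64,50),(719,52)]),.04)))
print("tip z.028",n(onz(f,b([(272,27),(519,25)]),.028)))
E
```

```text
near edge [[-0.0476 -0.0993  0.026 ]
 [ 0.048  -0.0996  0.026 ]]
rail inner ends z.04 [[-0.0366 -0.0908  0.04  ]
 [ 0.0365 -0.091   0.04  ]]
tip z.028 [[-0.0145 -0.0859  0.028 ]
 [ 0.0152 -0.0857  0.028 ]]
```

>>> drive_tool:
  plan:
    - [[0,0,0],[-0.0014,0,0],1]
    - [[0,0,0],[-0.0018,0.004,0],1]
    - [[0,0,0],[-0.0021,0.008,0],1]
    - [[0,0,0],[-0.0024,0.012,0],1]
    - [[0,0,0],[-0.0027,0.016,0],1]
    - [[0,0,0],[-0.003,0.019,0],1]
    - [[0,0,0],[-0.0032,0.022,0],1]
    - [[0,0,0],[-0.0034,0.024,0],1]
    - [[0,0,0],[-0.0035,0.0256,0],1]
    - [[0,0,0],[-0.0035,0.0256,0],1]

```text
t: 12.2
tcp_pos: [0.5254, -0.0372, 0.2129]
tool_rot: [-1.528, 1.491, -1.499]
contact_force: [0.7, 1.2, -2.4]
width: 0.013
```

```bash
python3 look.py 2 w9; python3 - <<'E'
from rig import viewer
import cv2,pickle
g=viewer.grab_frame("scene"); pickle.dump(g,open('s9.pkl','wb')); cv2.imwrite('pics/s9.png',cv2.resize(g["color"][130:230,240:360],None,fx=6,fy=6,interpolation=cv2.INTER_CUBIC))
E
```

```text
t 12.3 tcp [ 0.5254 -0.0375  0.2129] tipnest [ 0.0012 -0.0601  0.027 ] pitch -0.07993072842740415 F [-0.234   0.0679 -2.4382] [0.4017 0.0075 0.2469] M [0.0838 0.0148 0.0167] dq 0.002271890862773823 0.013223635635926574
```

View pics/w9.png

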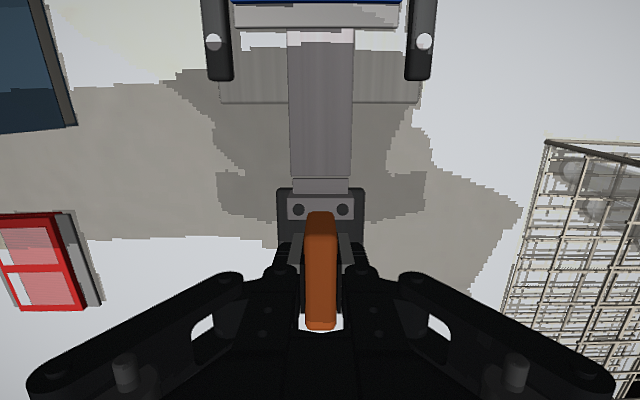

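View pics/s9.png

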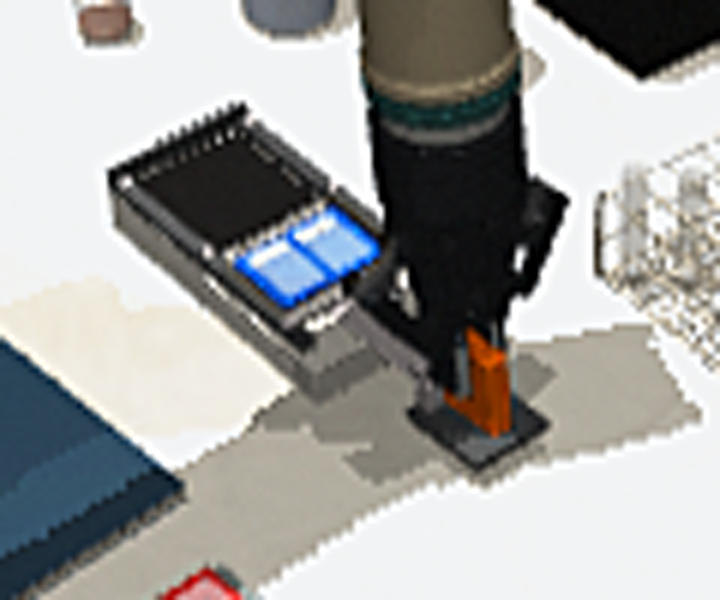

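```bash
python3 - <<'E'
from h import *
import pickle
np.set_printoptions(precision=4,suppress=True)
f=pickle.load(open('w9.pkl','rb'))
n=lambda P:NR.inv().apply(P-NO)
for r in (2,22,27): print(r,n(onz(f,[(240,r),(390,r)],.0335)),n(onz(f,[(320,r)],.0305))[0])
cv2.imwrite('pics/w9z.png',cv2.resize(f["color"][0:60,210:430],None,fx=3.6,fy=3.6,interpolation=cv2.INTER_CUBIC))
E
```

```text
2 [[-0.0331 -0.0589  0.0335]
 [ 0.0299 -0.0589  0.0335]] [ 0.0005 -0.0583  0.0305]
22 [[-0.0337 -0.0665  0.0335]
 [ 0.0304 -0.0665  0.0335]] [ 0.0005 -0.0661  0.0305]
27 [[-0.0338 -0.0684  0.0335]
 [ 0.0305 -0.0684  0.0335]] [ 0.0005 -0.0681  0.0305]
```

View pics/w9z.png

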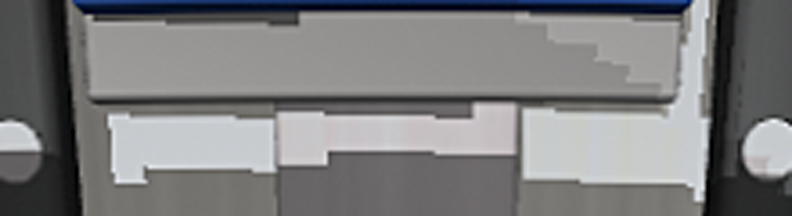

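>>> drive_tool:
  plan:
    - [[0,0,0],[-0.003,0,0],1]
    - [[0,0,0],[-0.006,-0.0003,0],1]
    - [[0,0,0],[-0.0095,-0.0005,0],1]
    - [[0,0,0],[-0.013,-0.0007,0],1]
    - [[0,0,0],[-0.017,-0.0003,0],1]
    - [[0,0,0],[-0.0206,0.0004,0],1]
    - [[0,0,0],[-0.0245,0.002,0],1]
    - [[0,0,0],[-0.028,0.0034,0],1]
    - [[0,0,0],[-0.028,0.0034,0],1]
    - [[0,0,0],[-0.028,0.0034,0],1]

```text
t: 13.35
tcp_pos: [0.5252, -0.0317, 0.2405]
tool_rot: [-1.527, 1.491, -1.498]
contact_force: [-0.4, 0.4, -3.2]
width: 0.0133
```

```bash
python3 look.py 2 w10; python3 - <<'E'
from rig import viewer
import cv2,pickle
g=viewer.grab_frame("scene"); pickle.dump(g,open('s10.pkl','wb')); cv2.imwrite('pics/s10.png',cv2.resize(g["color"][130:230,240:360],None,fx=6,fy=6,interpolation=cv2.INTER_CUBIC))
E
```

```text
t 13.45 tcp [ 0.5251 -0.0318  0.2404] tipnest [ 0.001  -0.0544  0.0545] pitch -0.07992604369774534 F [ 0.257  -0.032  -3.4123] [0.385  0.2572 0.433 ] M [ 0.0328 -0.0057 -0.0083] dq 0.003437802260597608 0.013287283638977283
```

View pics/w10.png

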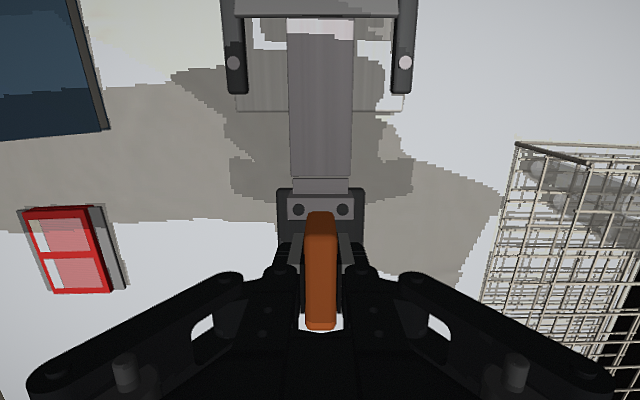

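View pics/s10.png

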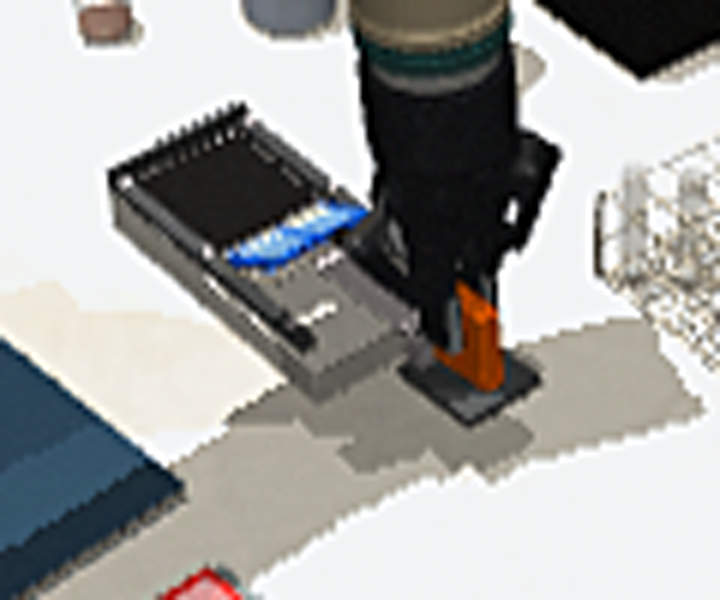

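>>> drive_tool:
  plan:
    - [[0,0,0],[-0.0037,0.002,0],1]
    - [[0,0,0],[-0.0074,0.0041,0],1]
    - [[0,0,0],[-0.0104,0.0063,0],1]
    - [[0,0,0],[-0.0133,0.0086,0],1]
    - [[0,0,0],[-0.0163,0.0115,0],1]
    - [[0,0,0],[-0.0192,0.0145,0],1]
    - [[0,0,0],[-0.0216,0.0174,0],1]
    - [[0,0,0],[-0.0239,0.0204,0],1]
    - [[0,0,0],[-0.0239,0.0204,0],1]
    - [[0,0,0],[-0.0239,0.0204,0],1]

```text
t: 14.5
tcp_pos: [0.5244, -0.0094, 0.2627]
tool_rot: [-1.528, 1.491, -1.499]
contact_force: [-0.1, -1.0, -3.0]
width: 0.0128
```

```bash
python3 look.py 2 w11; python3 - <<'E'
from rig import viewer
import cv2,pickle
g=viewer.grab_frame("scene"); pickle.dump(g,open('s11.pkl','wb')); cv2.imwrite('pics/s11.png',cv2.resize(g["color"][130:230,240:360],None,fx=6,fy=6,interpolation=cv2.INTER_CUBIC))
E
```

```text
t 14.6 tcp [ 0.5244 -0.0097  0.2626] tipnest [ 0.0009 -0.0323  0.0767] pitch -0.08006461552241692 F [-0.5731  0.1931 -3.0824] [0.0377 0.646  0.571 ] M [ 0.0683 -0.0385  0.0064] dq 0.00207760480015226 0.013112863275355656
```

View pics/w11.png

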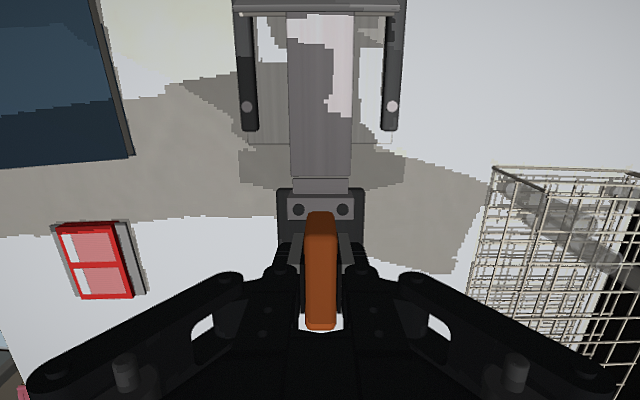

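View pics/s11.png

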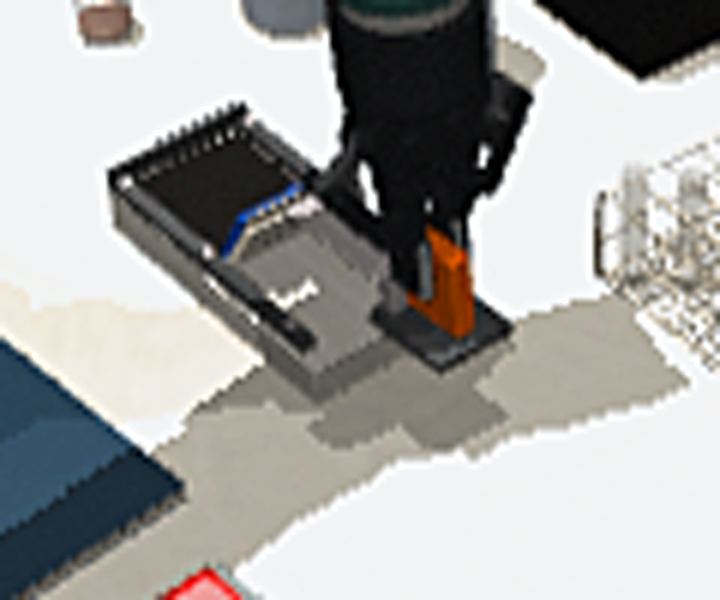

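>>> drive_tool:
  plan:
    - [[0,0,0],[-0.002,0.0031,0],1]
    - [[0,0,0],[-0.0038,0.0063,0],1]
    - [[0,0,0],[-0.0055,0.01,0],1]
    - [[0,0,0],[-0.0071,0.014,0],1]
    - [[0,0,0],[-0.0082,0.0176,0],1]
    - [[0,0,0],[-0.0092,0.0211,0],1]
    - [[0,0,0],[-0.0099,0.0253,0],1]
    - [[0,0,0],[-0.0105,0.0295,0],1]
    - [[0,0,0],[-0.0105,0.0295,0],1]
    - [[0,0,0],[-0.0105,0.0295,0],1]

```text
t: 15.65
tcp_pos: [0.5235, 0.0208, 0.2708]
tool_rot: [-1.529, 1.491, -1.5]
contact_force: [0.6, -0.1, -2.3]
width: 0.0127
```

```bash
python3 look.py 2 w12; python3 - <<'E'
from rig import viewer
import cv2,pickle
g=viewer.grab_frame("scene"); pickle.dump(g,open('s12.pkl','wb')); cv2.imwrite('pics/s12.png',cv2.resize(g["color"][130:230,240:360],None,fx=6,fy=6,interpolation=cv2.INTER_CUBIC))
E
```

```text
t 15.75 tcp [0.5235 0.0205 0.2708] tipnest [ 0.001  -0.0022  0.0849] pitch -0.08012466770281229 F [ 0.5061 -0.2928 -2.4827] [0.0091 0.6039 0.0324] M [ 0.1302  0.0297 -0.0107] dq 0.002566480159548411 0.012962182668279008
```

View pics/s12.png

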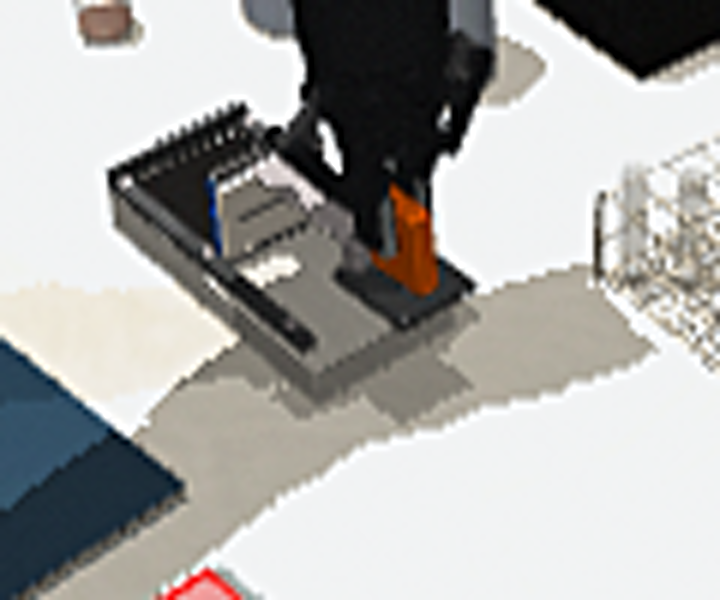

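>>> drive_tool:
  plan:
    - [[0,0,0],[0,0.0025,0],1]
    - [[0,0,0],[0,0.005,0],1]
    - [[0,0,0],[0,0.0075,0],1]
    - [[0,0,0],[0,0.01,0],1]
    - [[0,0,0],[0.0004,0.0125,0],1]
    - [[0,0,0],[0.0008,0.015,0],1]
    - [[0,0,0],[0.0012,0.0175,0],1]
    - [[0,0,0],[0.0018,0.02,0],1]
    - [[0,0,0],[0.0018,0.02,0],1]
    - [[0,0,0],[0.0018,0.02,0],1]

```text
t: 16.8
tcp_pos: [0.523, 0.0405, 0.2673]
tool_rot: [-1.529, 1.491, -1.5]
contact_force: [-0.7, -0.4, -3.4]
width: 0.0132
```

```bash
python3 look.py 1 w13; python3 - <<'E'
from rig import viewer
import cv2,pickle
g=viewer.grab_frame("scene"); pickle.dump(g,open('s13.pkl','wb')); cv2.imwrite('pics/s13.png',cv2.resize(g["color"][130:230,240:360],None,fx=6,fy=6,interpolation=cv2.INTER_CUBIC))
E
```

```text
t 16.85 tcp [0.523  0.0404 0.2674] tipnest [0.001  0.0178 0.0815] pitch -0.0800250459912808 F [ 0.0283 -0.5525 -2.4193] [0. 0. 0.] M [ 0.0874  0.0221 -0.025 ] dq 0.0032411099604613596 0.013396280278220889
```

View pics/s13.png

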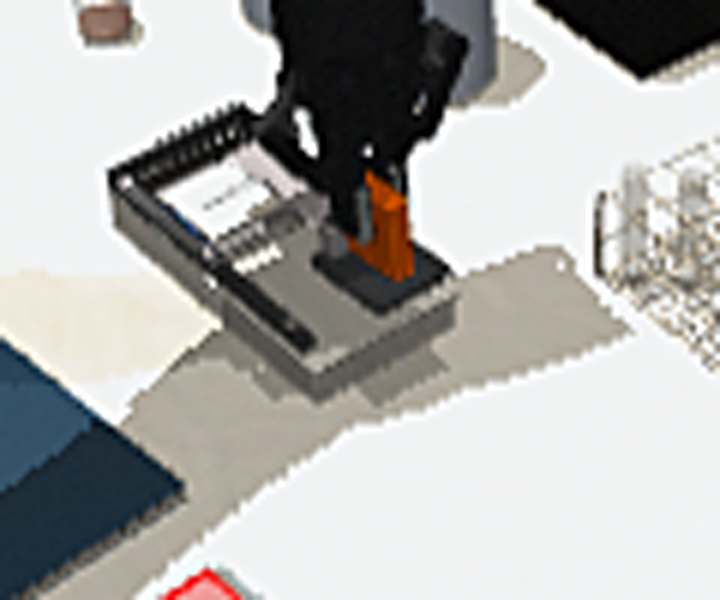

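```bash
python3 - <<'E'
from h import *
from rig import env
np.set_printoptions(precision=4,suppress=True)
s=env.sense(); R0=R.from_euler('xyz',s['tool_rot'])
print(rel(s['tcp_pos'],R0,[.47,-.2865,.29],Rt(NY,0)))
E
```

```text
(array([-0.0002,  0.0035,  0.08  ]), array([ 0.0033, -0.326 , -0.0623]))
```

>>> drive_tool:
  plan:
    - [[0,0,0],[-0.015,-0.01,0],1]
    - [[0,0,0],[-0.02,-0.04,0],1]
    - [[0,0,0.02],[-0.02,-0.08,0],1]
    - [[0,0,0.04],[-0.015,-0.12,-0.01],1]
    - [[0,0,0.08],[-0.01,-0.16,-0.03],1]
    - [[0,0,0.08],[0,-0.2,-0.04],1]
    - [[0,0,0.08],[0.003,-0.24,-0.05],1]
    - [[0,0,0.08],[0.003,-0.28,-0.06],1]
    - [[0,0,0.08],[0.003,-0.31,-0.062],1]
    - [[0,0,0.08],[0.003,-0.326,-0.062],1]

```text
t: 17.9
tcp_pos: [0.4692, -0.2901, 0.2907]
tool_rot: [-0.578, 1.566, -0.554]
contact_force: [-0.0, -0.9, -2.7]
width: 0.0133
```

```bash
python3 look.py 3 w14; python3 - <<'E'
from h import *
from rig import viewer,env
import cv2,pickle
np.set_printoptions(precision=4,suppress=True)
g=viewer.grab_frame("scene"); pickle.dump(g,open('s14.pkl','wb')); cv2.imwrite('pics/s14.png',cv2.resize(g["color"][130:230,240:360],None,fx=6,fy=6,interpolation=cv2.INTER_CUBIC))
t=viewer.grab_frame("top"); pickle.dump(t,open('t14.pkl','wb')); cv2.imwrite('pics/t14.png',cv2.resize(t["color"][180:260,210:430],None,fx=3.6,fy=3.6,interpolation=cv2.INTER_CUBIC))
s=env.sense(); R0=R.from_euler('xyz',s['tool_rot']); print(s['tcp_pos'],R0.as_matrix(),rel(s['tcp_pos'],R0,[.47,-.2865,.204],Rt(NY,0)))
E
```

```text
t 18.05 tcp [ 0.4704 -0.2865  0.2901] tipnest [-0.0609 -0.2928  0.1127] pitch 0.0006221352111258506 F [-0.1293 -0.6584 -2.5115] [1.153  1.3786 0.1545] M [-0.1197 -0.024  -0.0264] dq 0.03866776699381406 0.012941611352789265
[ 0.4708 -0.2843  0.2898] [[ 0.0026 -0.0314  0.9995]
 [ 0.0026  0.9995  0.0314]
 [-1.      0.0025  0.0026]] (array([ 0.0024,  0.0026, -0.0025]), array([ 0.0858, -0.0024, -0.0011]))
```

View pics/s14.png

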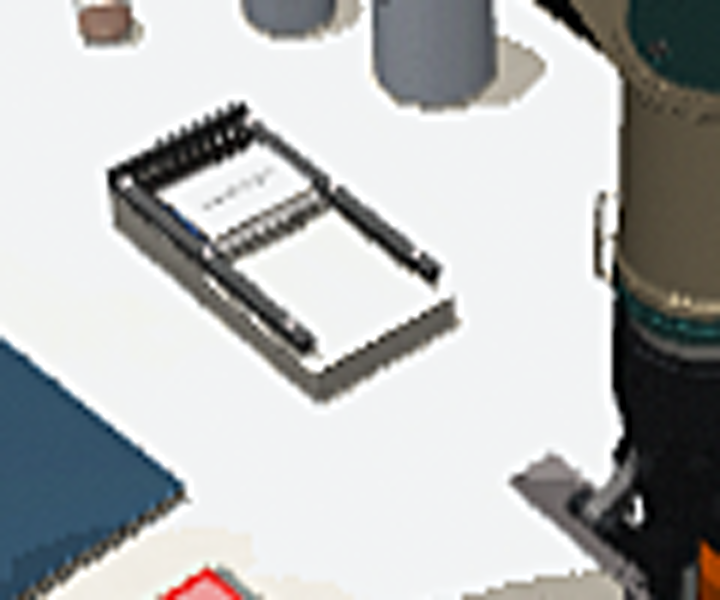

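View pics/t14.png

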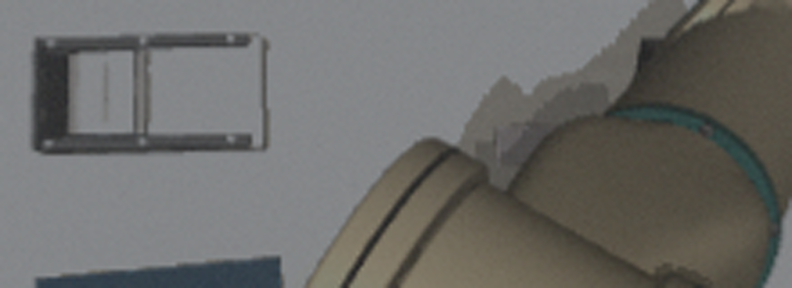

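View pics/w14.png

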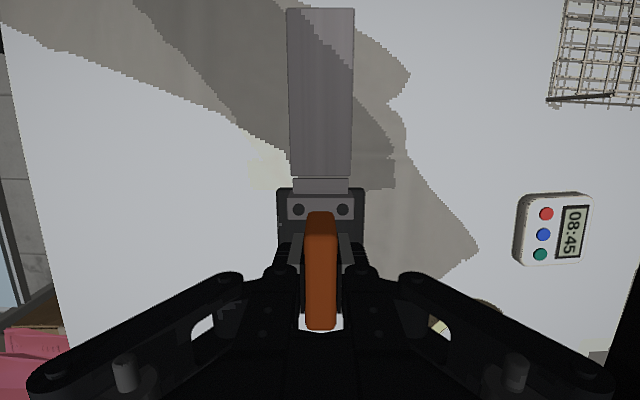

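>>> drive_tool:
  plan:
    - [[0.002,0.0026,-0.0025],[0.02,-0.001,-0.001],1]
    - [[0.002,0.0026,-0.0025],[0.045,-0.002,-0.001],1]
    - [[0.002,0.0026,-0.0025],[0.065,-0.002,-0.001],1]
    - [[0.002,0.0026,-0.0025],[0.078,-0.002,-0.001],1]
    - [[0.002,0.0026,-0.0025],[0.083,-0.002,-0.001],1]
    - [[0.002,0.0026,-0.0025],[0.085,-0.002,-0.001],1]
    - [[0.002,0.0026,-0.0025],[0.085,-0.002,-0.001],1]
    - [[0.002,0.0026,-0.0025],[0.085,-0.002,-0.001],1]
    - [[0.002,0.0026,-0.0025],[0.085,-0.002,-0.001],1]
    - [[0.002,0.0026,-0.0025],[0.085,-0.002,-0.001],1]

```text
t: 19.15
tcp_pos: [0.4699, -0.2885, 0.2057]
tool_rot: [-1.045, 1.567, -1.018]
contact_force: [0.4, -0.3, -2.6]
width: 0.0132
```

```bash
python3 look.py 3 w15; python3 - <<'E'
from h import *
import pickle
np.set_printoptions(precision=4,suppress=True)
n=lambda P:NR.inv().apply(P-NO)
t=pickle.load(open('t14.pkl','rb'));g=pickle.load(open('s14.pkl','rb'))
b=lambda L:[(210+x/3.6-.36,180+y/3.6-.36) for x,y in L]
print("top white far/near corners @.044",n(onz(t,b([(68,52),(68,136),(134,50),(134,136)]),.044)))
print("top near lip edge",n(onz(t,b([(150,50),(150,135)]),.039)))
b=lambda L:[(240+x/6-.42,130+y/6-.42) for x,y in L]
print("scene white @.044",n(onz(g,b([(160,187),(258,140),(325,185),(213,243)]),.044)))
E
```

```text
t 19.3 tcp [ 0.4698 -0.2885  0.2054] tipnest [-0.0619 -0.2953  0.0276] pitch -0.002552404879609572 F [-0.1081  0.0062 -2.8331] [0.3938 0.645  0.2317] M [-0.0265  0.0168 -0.0178] dq 0.002318708860985038 0.01328530571297672
top white far/near corners @.044 [[ 0.0334  0.0614  0.044 ]
 [-0.0382  0.0601  0.044 ]
 [ 0.0338  0.0054  0.044 ]
 [-0.0394  0.0046  0.044 ]]
top near lip edge [[ 0.0345 -0.0073  0.039 ]
 [-0.0382 -0.0079  0.039 ]]
scene white @.044 [[-0.0313  0.063   0.044 ]
 [ 0.035   0.061   0.044 ]
 [ 0.0397  0.0045  0.044 ]
 [-0.0366  0.005   0.044 ]]
```

>>> drive_tool:
  plan:
    - [[0,0,0.0025],[0.001,0,0],1]
    - [[0,0,0.0025],[0.002,0,0],1]
    - [[0,0,0.0025],[0.003,0,0],1]
    - [[0,0,0.0025],[0.004,0,0],1]
    - [[0,0,0.0025],[0.0042,0,0],1]
    - [[0,0,0.0025],[0.0042,0,0],1]
    - [[0,0,0.0025],[0.0042,0,0],1]
    - [[0,0,0.0025],[0.0042,0,0],1]
    - [[0,0,0.0025],[0.0042,0,0],1]
    - [[0,0,0.0025],[0.0042,0,0],1]

```text
t: 20.3
tcp_pos: [0.4697, -0.2884, 0.201]
tool_rot: [0.118, 1.57, 0.145]
contact_force: [-0.7, 0.2, -2.9]
width: 0.0133
```

```bash
python3 look.py 3 w16
```

```text
t 20.45 tcp [ 0.4697 -0.2884  0.201 ] tipnest [-0.062  -0.2947  0.0235] pitch 0.00013551762275184842 F [ 0.2325  0.147  -2.5908] [0.1071 0.485  0.5857] M [-0.0427  0.0005 -0.0236] dq 0.00198308635602989 0.012759675764409647
```

>>> drive_tool:
  plan:
    - [[0,0,0],[0.0003,0,0],1]
    - [[0,0,0],[0.0006,0,0],1]
    - [[0,0,0],[0.0008,0,0],1]
    - [[0,0,0],[0.0008,0,0],1]
    - [[0,0,0],[0.0008,0,0],1]
    - [[0,0,0],[0.0008,0,0],0.8]
    - [[0,0,0],[0.0008,0,0],0.6]
    - [[0,0,0],[0.0008,0,0],0.3]
    - [[0,0,0],[0.0008,0,0],0]
    - [[0,0,0],[0.0008,0,0],-0.5]

```text
t: 21.45
tcp_pos: [0.4698, -0.2884, 0.2001]
tool_rot: [0.052, 1.57, 0.079]
contact_force: [0.8, 0.4, 0.4]
width: 0.056
```

>>> drive_tool:
  plan:
    - [[0,0,0],[0,0,0],-1]
    - [[0,0,0],[0,0,0],-1]
    - [[0,0,0],[0,0,0],-1]
    - [[0,0,0],[0,0,0],-1]
    - [[0,0,0],[0,0,0],-1]
    - [[0,0,0],[-0.01,0,0],-1]
    - [[0,0,0],[-0.03,0,0],-1]
    - [[0,0,0],[-0.06,0,0],-1]
    - [[0,0,0],[-0.09,0,0],-1]
    - [[0,0,0],[-0.12,0,0],-1]

```text
t: 22.45
tcp_pos: [0.4694, -0.2884, 0.3221]
tool_rot: [-0.012, 1.57, 0.015]
contact_force: [-0.2, 0.3, -0.0]
width: 0.0853
```

```bash
python3 look.py 2 w17;  python3 - <<'E'
from rig import viewer
import cv2,pickle
g=viewer.grab_frame("scene"); pickle.dump(g,open('s17.pkl','wb')); cv2.imwrite('pics/s17.png',cv2.resize(g["color"][140:300,240:440],None,fx=4,fy=3.7,interpolation=cv2.INTER_CUBIC))
E
```

```text
t 22.55 tcp [ 0.4707 -0.2894  0.3247] tipnest [-0.0598 -0.2965  0.1467] pitch -0.0041515419565388645 F [ 0.5129 -0.7491  0.999 ] [0.2984 0.3039 0.8937] M [-0.0821 -0.045  -0.0022] dq 0.05551387854061248 0.08538561363512398
```

View pics/w17.png

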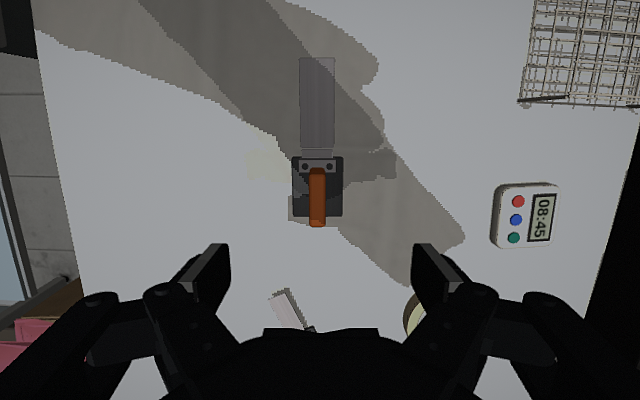

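View pics/s17.png

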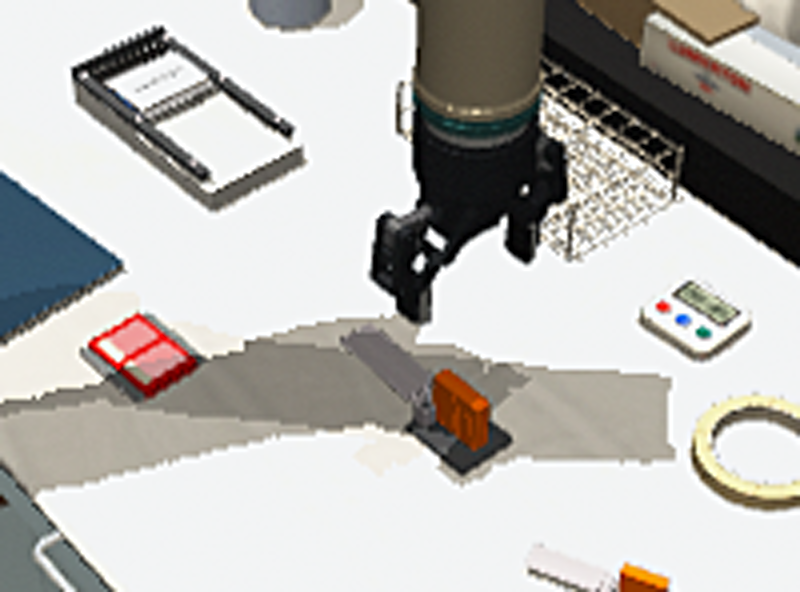

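The lifter is standing released. I'll take a close look at the carrier before handing in.

>>> drive_tool:
  plan:
    - [[0,0,0],[0,0.38,0.045],-1]
    - [[0,0,0],[0,0.38,0.045],-1]
    - [[0,0,0],[0,0.38,0.045],-1]
    - [[0,0,0],[0,0.38,0.045],-1]
    - [[0,0,0],[0,0.38,0.045],-1]
    - [[0,0,0],[0,0.38,0.045],-1]
    - [[0,0,0],[0,0.38,0.045],-1]
    - [[0,0,0],[0,0.38,0.045],-1]
    - [[0,0,0],[0,0.38,0.045],-1]
    - [[0,0,0],[0,0.38,0.045],-1]

```text
t: 23.6
tcp_pos: [0.5038, 0.0932, 0.3196]
tool_rot: [-2.571, 1.57, -2.542]
contact_force: [0.3, -1.0, -1.1]
width: 0.085
```

```bash
python3 look.py 3 w18; python3 - <<'E'
import cv2
im=cv2.imread('pics/w18.png'); cv2.imwrite('pics/w18z.png',cv2.resize(im[40:240,220:420],None,fx=3,fy=3,interpolation=cv2.INTER_CUBIC))
E
```

```text
t 23.75 tcp [0.5041 0.0909 0.3201] tipnest [-0.0165  0.0832  0.1425] pitch -0.0009211409428826133 F [-0.4659 -0.6436 -0.0925] [0.6451 0.2844 0.2508] M [-0.0432  0.0349  0.0326] dq 0.00844507888510378 0.08496456018896956
```

View pics/w18z.png

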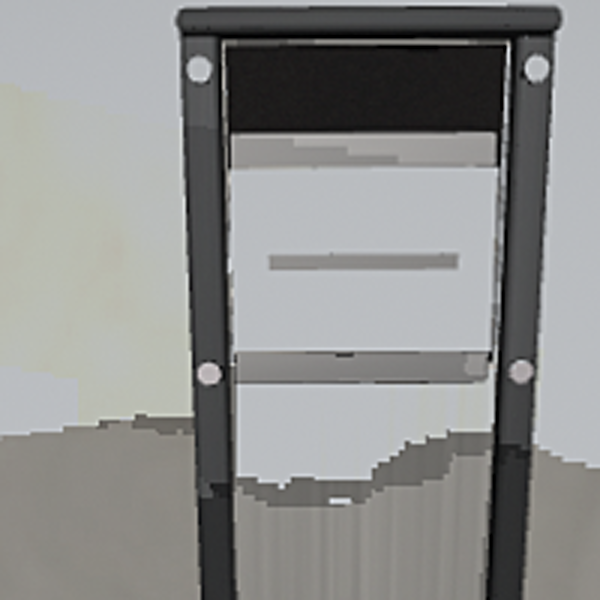

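```bash
python3 - <<'E'
from h import *
import pickle
np.set_printoptions(precision=4,suppress=True)
f=pickle.load(open('w18.pkl','rb'))
n=lambda P:NR.inv().apply(P-NO)
b=lambda L:[(220+x/3-.33,40+y/3-.33) for x,y in L]
W=n(onz(f,b([(230,167),(498,166),(491,351),(236,352)]),.044)); print(W,W.mean(0))
print("lip outer",n(onz(f,b([(231,134),(498,131)]),.0395)),n(onz(f,b([(238,382),(488,380)]),.0395)))
print("step screws",n(onz(f,b([(209,373),(521,371)]),.04)))
E
```

```text
[[-0.036   0.0537  0.044 ]
 [ 0.0335  0.0537  0.044 ]
 [ 0.0338  0.0057  0.044 ]
 [-0.0355  0.0057  0.044 ]] [-0.0011  0.0297  0.044 ]
lip outer [[-0.0359  0.0622  0.0395]
 [ 0.034   0.0628  0.0395]] [[-0.0355 -0.0033  0.0395]
 [ 0.0343 -0.003   0.0395]]
step screws [[-0.0434 -0.0006  0.04  ]
 [ 0.0433 -0.0004  0.04  ]]
```

```bash
python3 -c "
from rig import env
print(env.sense()['t']); print(env.close_job())"
```

```text
23.75
the job is handed in; nothing more can be done
None
```

The carrier is turned over in the raised bay, white face up, and the lifter is standing released on the worktop. I handed the job in at 23.75 s; it gave no verdict.

**What I did:** I gripped the lifter by its orange grip and felt the nest floor with the blade tip at about 2 N. Then I raised the blade just off the floor, slid it under the near lip and pushed the carrier 2 to 3 mm towards the step. I took the tip along an arc, checking at about 30, 60 and 90 degrees, and pushed the carrier over.

**Carrier, last check (wrist camera):**
- The white face measures 69.4 × 48.0 mm when cast onto the plane 44 mm above the nest's origin, which matches the 70 × 48 mm block.
- Its near and far edges came out equally wide, so it looks flat.
- Its centre is about 30 mm past the step and 1 mm off mid width, both within the limits.

**Lifter and force:**
- **Lifter:** it was put down at about (0.47, -0.29) m, roughly 0.4 m from the nest's origin. It looks upright in the wrist and scene pictures. I did not measure its tilt.
- **Force:** the only nest contact I measured was that 2 N. The wrist force has about 0.5 N of noise, and I read it only between moves, so brief peaks in between were not observed.

**Bystanders:** I did not measure the bottles, beaker and timer again. The arm never went near enough to touch them.

The only disagreement was in the blade's bend. The first pictures put the tip 6 to 7 mm high, the close-up 3 to 4 mm, and feeling the floor about 4 mm; I used the felt value.

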